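# Dock the racks, cold block and reagent bottle for the next run

### The job

Set up the bench for the next run: put the yellow tube rack in the yellow dock, the red tube rack in the red dock, the blue cold block in the blue dock and the brown reagent bottle with the green cap in the round green dock. Each must stand upright and flat on the floor of its dock, inside the rim, and be let go. Keep them upright on the way, in any order you like, and leave the timer and the beaker standing where they are.

Things in the scene. Friction and masses are not known exactly. Their poses are not given: they have to be found in the camera images.
- yellow_rack_center (a point): centre of the loose yellow tube rack: a solid-sided plastic block 100 (its x) x 50 (its y) x 60 mm high with white tube caps on top that stand 6 mm proud (66 mm overall). The point lies on its axis 30 mm above its underside; z is up. It stands on the bench. About 0.16 kg. It may be turned end for end.
- red_rack_center (a point): centre of the loose red tube rack, the same shape and size as the yellow one: 100 (x) x 50 (y) x 60 mm high, caps 6 mm higher; the point lies 30 mm above its underside; z is up. About 0.16 kg.
- cold_block_center (a point): centre of the loose blue cold block: square, 58 x 58 x 60 mm high, with small silvery tube tops 5 mm proud on top; the point lies 30 mm above its underside; x and y are along its sides, z is up. About 0.3 kg.
- bottle_center (a point): centre of the loose reagent bottle: round, brown (amber) glass with a white label and a green cap. Body 50 mm in diameter up to 56 mm, shoulder to 63 mm, cap 38 mm in diameter from 63 to 80 mm (overall height 80 mm). The point lies 40 mm above its underside; z is up. About 0.18 kg.
- yellow_dock_floor (a point): the yellow dock, a shallow yellow tray fixed to the bench: inside 118 (its x) x 68 mm (its y), flat floor 3 mm above the bench, rim 7 mm wide standing 5 mm above that floor (8 mm above the bench). The point is the centre of the inner floor; z is up.
- red_dock_floor (a point): the red dock, a shallow red tray fixed to the bench: inside 118 (its x) x 68 mm (its y), flat floor 3 mm above the bench, rim 7 mm wide standing 5 mm above that floor (8 mm above the bench). The point is the centre of the inner floor; z is up.
- blue_dock_floor (a point): the blue dock, a shallow square blue tray fixed to the bench: inside 76 x 76 mm, flat floor 3 mm above the bench, rim 7 mm wide standing 5 mm above that floor. The point is the centre of the inner floor; x and y along its sides, z up.
- green_dock_floor (a point): the green dock, a shallow round green tray fixed to the bench: inside 68 mm in diameter, flat floor 3 mm above the bench, rim 7 mm wide standing 5 mm above that floor. The point is the centre of the inner floor; z up.
- timer_center (a point): bystander: a small white bench timer, 44 x 44 x 22 mm, lying loose among the other things; the point is its centre, 11 mm above the bench. Not to be disturbed.
- beaker_center (a point): bystander: a small clear beaker, 46 mm across the rim and 50 mm high, standing loose among the other things; the point is on its axis 25 mm above the bench. Not to be disturbed. (An aluminium balance weight 42 mm across and 22 mm high stands near by too; the other bench equipment is farther out, at the sides and back.)
Mind the look-alikes: they are no part of the job. Several things look just like the part that bears yellow_dock_floor: the one meant starts farthest to the robot's left.

How it is judged:
By the outcome, as a careful person would: the job done as asked, in the order asked, and still so for the second after the job is handed in, with the robot touching nothing.
It also fails if it takes over 120 s, if anything falls off the work surface, if the arm or the gripper's body presses on something with over 40 N, if the wrist force passes 120 N, or if a joint passes its speed limit or range.

### The arm

A 6-joint arm with a two-finger parallel gripper is mounted at the origin on the work surface. World frame = base frame: x ahead of the robot, y to its left, z up, the work surface at z = 0. Lengths are in mm, angles in rad, forces in N, time in s.
With the tool pointing down it reaches from about 300 to 775 mm from the base axis. Payload 14.6 kg.
Tool frame: the origin (TCP) lies midway between the tips of the shut fingers; the grasp point (between the pads) lies 19 mm behind it (grip_depth is the distance from the TCP to the grasp point, in mm); z points along the fingers, y is the direction in which the jaws open and shut (so a half turn about z gives the same grasp; the last joint's range is limited). The gripper opens to 94 mm and grips with 3 to 60 N. Pads are 16 mm wide; open, the fingers measure 119 mm over their backs; the gripper's body (75 mm by 177 mm) begins 78 mm behind the grasp point.
Start: joints at [-1.277, 0.3, 1.521, -0, 1.321, -0.067], TCP at [194.155, -514.58, 205.446] pointing down, gripper open.
Joint ranges: [-3.03, 3.03], [-0.79, 2.21], [0.23, 2.52], [-1.04, 4.18], [0, 3.07], [-2.55, 2.55]. Speed limits (rad/s): [2.22, 2.22, 2.57, 3.14, 3.14, 3.14].

### API

Orientations are given as [roll, pitch, yaw] about the fixed x, y, z axes, in that order (R = Rz(yaw) Ry(pitch) Rx(roll)).
In Python, from cell import read_state, camera, camera_info, sign_off, grip_depth gives the robot as it stands.
- The arm moves only by the tool drive_tool, never from a script. Its argument "motion" is one flat list of numbers, 4 for each row, row after row: the shift along the tool's x, y, z in mm, then the turn about the tool's z in rad. A call has 1 to 8 rows; each row shifts and turns the pose as measured when the row begins, along the tool's axes as they then stand; what a row does not reach is not made up. A row lasts 1/12 s, in which the tool goes at most 41.7 mm and 7.16 degrees, less where a joint would pass 70% of its speed; a pose out of reach is approached as far as the arm can. A call is refused whole if a number of a shift passes 41.7 or a number of a turn 0.125, either way. A call with a gripper value outside its range is refused whole. "jaw" is the closure, from 0 (fully open) to 1 (shut), set as the call begins (left out, the last holds). The fingers move at their own pace and stop on an object; "grip_force" is the grip in N (left out, the last holds). Time passes only in rows, so rows that do not move let the fingers close. It gives the time, the measured TCP pose, the force and the opening at its end, in the units of the state.
- read_state(): the state, without advancing time (a new reading comes with each control period).
- camera(name): name is "side" or "top" or "wrist"; returns the picture (480x640x3 uint8, red, green, blue); there is no depth.
- camera_info(name): a dict with "fovy" (degrees; the focal length in pixels is half the picture's height over the tangent of half this angle, whatever the lens; pixels are square), "cx", "cy" (the principal point, pixels), "camera_from_world" (4x4, takes a point from world to camera coordinates). Camera axes: x right, y up, looking along -z (the intrinsics and any distortion apply to the point x, -y, -z); pixel columns grow to the right and rows downward; lengths in mm; the calibration is good to about 2 mm. A picture is of the moment at which its call begins: read the wrist's pose just before it. camera_info takes no time and is no camera call; for the wrist camera it gives the pose at the moment of the call.
- sign_off(): hands the job in, once; it reports no verdict.
The state is a dict: "clock": time; "joints": joint angles; "qd": joint speeds; "effort": joint torques, N m; "eef_pos": TCP position; "eef_rot": TCP orientation; "wrist_force": force on the tool from outside, world axes, zero at the start; "moment": the same for the moment, N m; "finger_gap": finger opening in mm.
Only numpy, scipy, OpenCV 4.12 (cv2) and the standard library are available. Lean on these libraries where they do the work, as an engineer would, in place of code of your own. Each camera call takes 0.05 s, during which the arm holds its last target. There are 200 camera calls.

## Working session

There is one attempt and no reset: what is moved stays moved. The work goes in short steps, Python scripts to look and compute and a tool call to move; the robot and the scene stay as the last step left them, time stands still between calls to the robot, and variables do not carry over. Pictures are saved under pics/ and viewed, on a budget of 14 in all, crops included, one or two more only if the job needs it, and the job is handed in when it is done.

Besides the shell and the picture viewer there is one more tool, called after "Request:" as a command line: name --argument value ..., lists and objects as JSON in quotes. drive_tool: Moves the arm, as the interface text tells. Its arguments: {"type":"object","properties":{"motion":{"type":"array","items":{"type":"number"}},"jaw":{"type":"number"},"grip_force":{"type":"number"}},"required":["motion"]}

```bash
mkdir -p pics
python3 - <<'E'
from cell import *
import cv2
s=read_state(); print(s)
for n in("top","side","wrist"):
    i=camera_info(n); print(n,i)
for n in("top","side"):
    cv2.imwrite(f"pics/{n}0.png",cv2.resize(camera(n)[:,:,::-1],(800,600),interpolation=cv2.INTER_CUBIC))
E
```

```text
{'clock': 0.0, 'joints': array([-1.27661039e+00,  3.00477414e-01,  1.52154334e+00,  1.60437221e-05,
        1.32070229e+00, -6.66075612e-02]), 'qd': array([ 0.00109438,  0.00160926,  0.00024895,  0.00146894, -0.00010878,
        0.00028293]), 'effort': array([-2.01656170e-03, -5.31809127e+01, -3.52739024e+01,  7.07202265e-02,
        2.44248135e-02, -4.16735941e-05]), 'eef_pos': array([ 194.08453119, -514.35273999,  204.8988334 ]), 'eef_rot': array([-3.14046580e+00, -9.07426503e-05,  3.60789471e-01]), 'wrist_force': array([ 0.30457925,  0.53296714, -0.02868226]), 'moment': array([-0.0795698 , -0.0168843 ,  0.03085206]), 'finger_gap': 93.90439767266064}
top {'fovy': 53.40122477543735, 'cx': 322.9717900466032, 'cy': 249.83412060710663, 'camera_from_world': array([[-1.93060229e-02, -9.99813580e-01, -2.86845432e-04,
        -4.46054017e+00],
       [ 9.98236922e-01, -1.92916826e-02,  5.61326940e-02,
        -4.59916125e+02],
       [-5.61277635e-02,  7.97359375e-04,  9.98423276e-01,
        -8.61576928e+02],
       [ 0.00000000e+00,  0.00000000e+00,  0.00000000e+00,
         1.00000000e+
[... 202 characters left out ...]
   [ 3.02642993e-01, -6.96743543e-01,  6.50350409e-01,
        -1.88681153e+02],
       [-2.61970380e-01,  5.95258613e-01,  7.59630636e-01,
        -1.01073069e+03],
       [ 0.00000000e+00,  0.00000000e+00,  0.00000000e+00,
         1.00000000e+00]])}
wrist {'fovy': 58.1020181263239, 'cx': 320.20051917439264, 'cy': 239.13599188216278, 'camera_from_world': array([[ 3.53530460e-01, -9.35423004e-01, -1.35504324e-04,
        -5.49701678e+02],
       [ 8.98814968e-01,  3.39735070e-01, -2.76968835e-01,
         2.93118925e+01],
       [ 2.59129055e-01,  9.77951263e-02,  9.60878893e-01,
        -3.92999226e+02],
       [ 0.00000000e+00,  0.00000000e+00,  0.00000000e+00,
         1.00000000e+00]])}
```

View pics/top0.png

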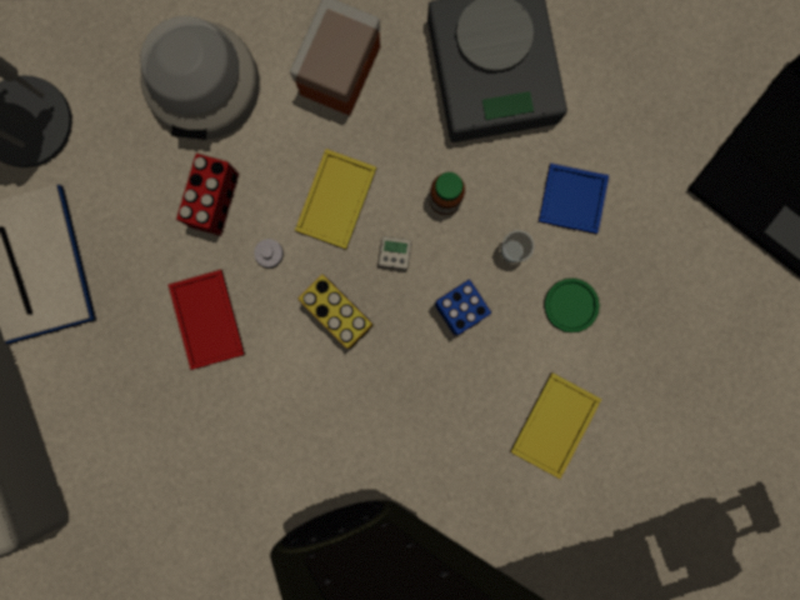

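View pics/side0.png

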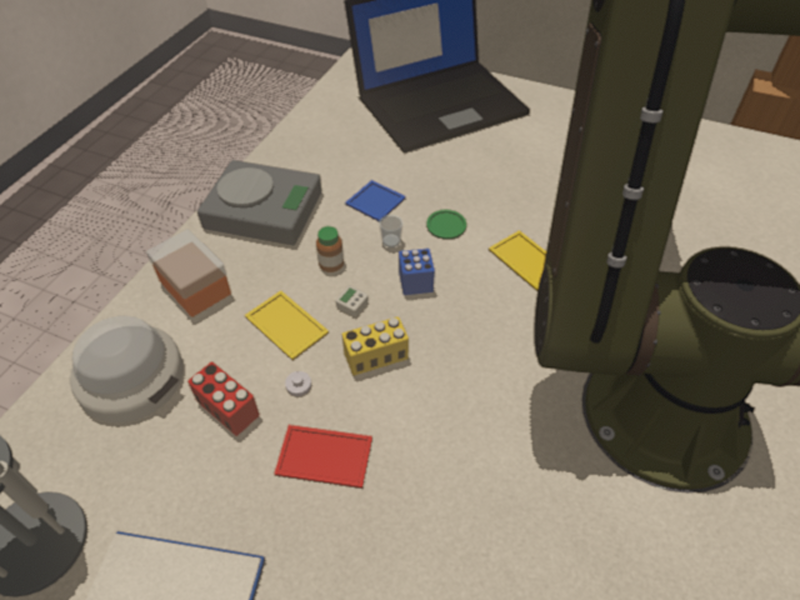

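The meant yellow dock is the left one (336,199 in the 800-px view). The parts are the red rack (207,195), yellow rack (336,312), cold block (463,308) and bottle (448,190). Next I measure them by colour segmentation.

```bash
cat > h.py <<'E'
import numpy as np, cv2
from cell import *
from scipy.spatial.transform import Rotation as R
def ray(info,uv,z):
    T=np.array(info["camera_from_world"]);f=240/np.tan(np.radians(info["fovy"]/2))
    uv=np.atleast_2d(np.float64(uv))
    d=np.c_[(uv[:,0]-info["cx"])/f,-(uv[:,1]-info["cy"])/f,-np.ones(len(uv))]@T[:3,:3]
    o=-T[:3,:3].T@T[:3,3]
    return (o+d*((z-o[2])/d[:,2])[:,None])[:,:2]
def proj(info,P):
    T=np.array(info["camera_from_world"]);f=240/np.tan(np.radians(info["fovy"]/2))
    c=np.atleast_2d(P)@T[:3,:3].T+T[:3,3]
    return np.c_[info["cx"]-f*c[:,0]/c[:,2],info["cy"]+f*c[:,1]/c[:,2]]
HUE={"red":(-8,8),"yellow":(22,34),"blue":(108,124),"green":(50,85)}
def blobs(im,info,z,amin=60):
    hsv=cv2.cvtColor(im,cv2.COLOR_RGB2HSV).astype(int)
    for c,(a,b) in HUE.items():
        h=(hsv[...,0]+90)%180-90 if a<0 else hsv[...,0]
        m=((h>=a)&(h<=b)&(hsv[...,1]>135)&(hsv[...,2]>40)).astype(np.uint8)
        cs,_=cv2.findContours(m,cv2.RETR_EXTERNAL,cv2.CHAIN_APPROX_NONE)
        for k in cs:
            if cv2.contourArea(k)<amin: continue
            w=ray(info,k[:,0],z).astype(np.float32)
            (cx,cy),s,ang=cv2.minAreaRect(w)
            yaw=ang+(90 if s[1]>s[0] else 0)
            x,y,W,H=cv2.boundingRect(k)
            print(c,"px",(x+W//2,y+H//2),"world",np.round((cx,cy),1),"size",np.round(sorted(s),1),"long-axis deg",round((yaw+90)%180-90,1))
E
python3 - <<'E'
from h import *
i=camera_info("top");im=camera("top")
print("at z=8 (docks)");blobs(im,i,8)
print("at z=60");blobs(im,i,60)
c=im[110:400,130:500][:,:,::-1]
cv2.imwrite("pics/crop1.png",cv2.resize(c,None,fx=2.05,fy=2.05,interpolation=cv2.INTER_CUBIC))
E
```

```text
at z=8 (docks)
red px (165, 256) world [455.7 278.6] size [ 82.1 131.3] long-axis deg 15.0
red px (163, 153) world [646.5 283. ] size [ 53.7 106.6] long-axis deg -16.2
yellow px (445, 341) world [ 290.9 -231.4] size [ 82.1 130.8] long-axis deg -29.4
yellow px (268, 249) world [462.8  88. ] size [ 53.4 106. ] long-axis deg 44.1
yellow px (268, 159) world [631.8  85.4] size [ 81.2 131.7] long-axis deg -21.1
blue px (370, 246) world [ 466.  -100.3] size [58.  59.8] long-axis deg -58.3
blue px (459, 159) world [ 625.3 -269.1] size [87.4 88.3] long-axis deg -12.6
green px (457, 244) world [ 466.1 -259.8] size [73.9 75.8] long-axis deg 88.9
green px (359, 149) world [648.  -83.3] size [35.4 36. ] long-axis deg -1.3
at z=60
red px (165, 256) world [453.  261.4] size [ 77.2 123.5] long-axis deg 15.0
red px (163, 153) world [632.6 265.5] size [ 50.5 100.3] long-axis deg -16.2
yellow px (445, 341) world [ 298.  -218.5] size [ 77.3 123. ] long-axis deg -29.4
yellow px (268, 249) world [459.7  82. ] size [50.2 99.8] long-axis deg 44.1
yellow px (268, 159) world [618.7  79.6] size [ 76.4 123.9] long-axis deg -21.1
blue px (370, 246) world [462.7 -95.1] size [54.6 56.2] long-axis deg -58.3
blue px (459, 159) world [ 612.6 -253.9] size [82.2 83. ] long-axis deg -12.6
green px (457, 244) world [ 462.8 -245.2] size [69.6 71.3] long-axis deg 88.9
green px (359, 149) world [634.  -79.1] size [33.3 33.8] long-axis deg -1.3
```

View pics/crop1.png

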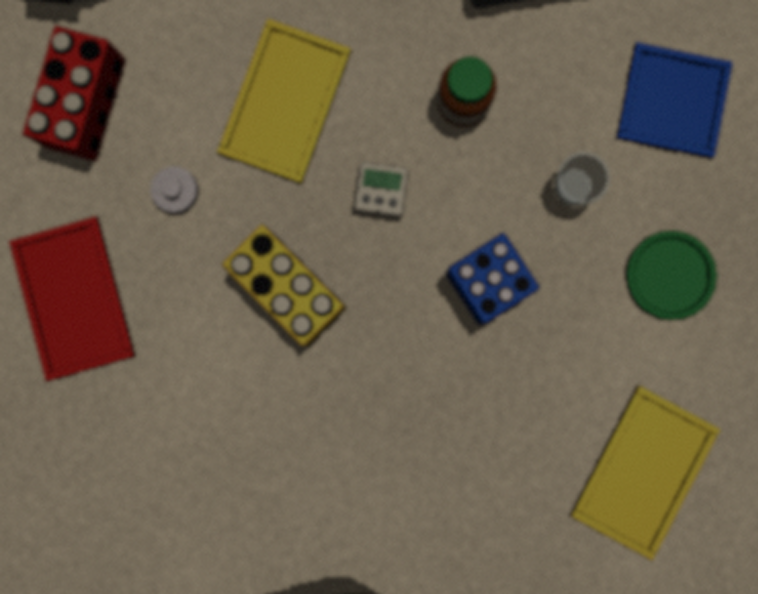

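Sizes agree with the spec: docks 131x82 at rim height, racks 100x50 at z = 60. Targets:

| Part | Position | Long-axis angle |
|---|---|---|
| yellow rack | (460, 82) | 44.1° |
| red rack | (633, 265.5) | -16.2° |
| cold block | (463, -95) | 31.7° |
| bottle | (629, -77.5) | – |

I'll start with the yellow rack.

Request:
drive_tool --motion '[28.7, -29, 0, 0, 28.7, -29, 0, 0, 28.7, -29, 0, 0, 28.7, -29, 0, 0, 28.7, -29, 0, 0, 28.7, -29, 0, 0, 28.7, -29, 0, 0, 28.7, -29, 0, 0]' --jaw 0

```text
clock: 0.82
eef_pos: [326.0, -211.7, 202.1]
eef_rot: [-3.137, 0.001, 0.351]
wrist_force: [1.1, -0.4, 0.2]
finger_gap: 94.1
```

Request:
drive_tool --motion '[28.7, -29, 0, 0, 28.7, -29, 0, 0, 28.7, -29, 0, 0, 28.7, -29, 0, 0, 28.7, -29, 0, 0, 28.7, -29, 0, 0, 28.7, -29, 0, 0, 28.7, -29, 0, 0]'

```text
clock: 1.48
eef_pos: [460.4, 93.7, 204.0]
eef_rot: [-3.138, -0.002, 0.35]
wrist_force: [1.1, -1.3, 0.3]
finger_gap: 94.1
```

Request:
drive_tool --motion '[0, 0, 0, -0.105, 0, 0, 0, -0.105, 0, 0, 0, -0.105, 0, 0, 0, -0.105, 0, 0, 0, 0]'

```text
clock: 1.9
eef_pos: [461.3, 102.3, 202.1]
eef_rot: [-3.137, -0.001, 0.795]
wrist_force: [-0.7, 1.2, 1.0]
finger_gap: 94.4
```

```bash
cat >> h.py <<'E'
def go(X,Y,Z,deg):
    s=read_state();p=s["eef_pos"];M=R.from_euler("xyz",s["eef_rot"]).as_matrix()
    d=M.T@(np.array([X,Y,Z])-p); t=(np.radians(deg)-s["eef_rot"][2]+np.pi/2)%np.pi-np.pi/2
    print("t",round(s["clock"],2),"pos",p.round(1),"yaw",np.degrees(s["eef_rot"][2]).round(1),"rp",s["eef_rot"][:2].round(4),"gap",round(s["finger_gap"],1),"-> tool shift",d.round(1),"turn",round(-t,3))
E
python3 - <<'E'
from h import *
go(459.7,82,150,44.1)
i=camera_info("wrist");im=camera("wrist")
blobs(im,i,60,400)
cv2.imwrite("pics/w1.png",im[:,:,::-1])
E
```

```text
t 1.9 pos [461.3 102.3 202.1] yaw 45.5 rp [-3.1368e+00 -1.1000e-03] gap 94.4 -> tool shift [-15.7  13.3  52. ] turn 0.025
red px (168, 80) world [465.  260.6] size [ 71.8 113.7] long-axis deg 15.0
yellow px (342, 236) world [464.2  83.6] size [ 50.1 105.8] long-axis deg 44.2
yellow px (487, 80) world [617.2  94. ] size [ 71.  115.3] long-axis deg -21.1
blue px (450, 378) world [441.4 -71.8] size [16.4 63.1] long-axis deg 72.0
```

View pics/w1.png

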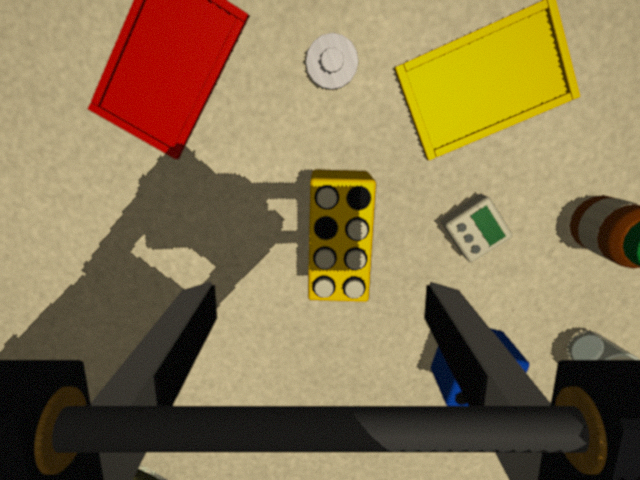

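The wrist view has the rack upright at (342,236), between the fingers' planes. Both views agree on about (461,82) and 44°.

Request:
drive_tool --motion '[-7, 7, 20, 0.02, -7, 7, 30, 0, 0, 0, 25, 0, 0, 0, 20, 0, 0, 0, 0, 0, 0, 0, 0, 0]'

```text
clock: 2.45
eef_pos: [461.5, 81.4, 105.1]
eef_rot: [-3.139, -0.004, 0.742]
wrist_force: [0.6, -0.1, 1.3]
finger_gap: 93.9
```

```bash
python3 -c "
from h import *
go(461,82,16,44.1)"
```

```text
t 2.45 pos [461.5  81.4 105.1] yaw 42.5 rp [-3.1387 -0.0037] gap 93.9 -> tool shift [-0.3 -0.6 89.1] turn -0.028
```

Request:
drive_tool --motion '[0, 0, 25, -0.02, 0, 0, 25, 0, 0, 0, 20, 0, 0, 0, 12, 0, 0, 0, 4, 0, 0, 0, 0, 0]'

```text
clock: 2.95
eef_pos: [467.0, 82.3, 24.2]
eef_rot: [3.137, -0.013, 0.75]
wrist_force: [-0.5, -0.5, 0.1]
finger_gap: 94.2
```

Request:
drive_tool --motion '[0, 0, 0, 0, 0, 0, 0, 0, 0, 0, 0, 0, 0, 0, 0, 0, 0, 0, 0, 0, 0, 0, 0, 0]' --jaw 1 --grip_force 25

```text
clock: 3.45
eef_pos: [469.9, 82.7, 29.6]
eef_rot: [3.133, -0.019, 0.748]
wrist_force: [-1.0, 0.7, -0.4]
finger_gap: 57.3
```

Request:
drive_tool --motion '[0, 0, 9, 0, 0, 0, 3, 0, 0, 0, 0, 0, 0, 0, 0, 0]'

```text
clock: 3.78
eef_pos: [471.2, 83.4, 19.2]
eef_rot: [3.132, -0.022, 0.748]
wrist_force: [-2.3, -1.4, 11.8]
finger_gap: 49.8
```

```bash
python3 -c "
from h import *
go(461,82,16,44.1);print(read_state()['wrist_force'],read_state()['qd'].round(4))"
```

```text
t 3.78 pos [471.2  83.4  19.2] yaw 42.8 rp [ 3.1319 -0.022 ] gap 49.8 -> tool shift [-8.5 -6.   3. ] turn -0.022
[-2.30720047 -1.43418111 11.77066834] [-0.0006  0.0003 -0.001   0.0005  0.0028  0.0003]
```

Request:
drive_tool --motion '[0, 0, -30, 0, 0, 0, -35, 0, 0, 0, -35, 0, 25, 23, 0, 0, 25, 23, 0, 0, 25, 23, 0, 0, 25, 23, 0, 0, 12, 11, 0, 0]'

```text
clock: 4.45
eef_pos: [623.3, 82.9, 123.8]
eef_rot: [3.132, -0.021, 0.748]
wrist_force: [-1.2, -0.5, -1.1]
finger_gap: 50.3
```

Request:
drive_tool --motion '[0, 0, 0, 0.125, 0, 0, 0, 0.125, 0, 0, 0, 0.125, 0, 0, 0, 0.125, 0, 0, 0, 0.125, 0, 0, 0, 0.125, 0, 0, 0, 0.125, 0, 0, 0, 0.125]'

```text
clock: 5.12
eef_pos: [624.7, 81.9, 110.2]
eef_rot: [-3.134, -0.008, -0.256]
wrist_force: [-0.2, -0.9, -1.6]
finger_gap: 50.2
```

Run:
```python
from h import *
go(639.7,82.3,60,-21.1)
i=camera_info("wrist");im=camera("wrist")
blobs(im,i,60,400)
cv2.imwrite("pics/w2.png",im[:,:,::-1])
```

```text
t 5.12 pos [624.7  81.9 110.2] yaw -14.6 rp [-3.1338 -0.0082] gap 50.2 -> tool shift [14.  -3.8 50.4] turn 0.113
red px (55, 307) world [634.4 240.9] size [ 65.8 120.2] long-axis deg -24.2
yellow px (320, 464) world [492.  117.2] size [19.  28.9] long-axis deg 75.8
yellow px (321, 264) world [617.1  84. ] size [ 82.  171.8] long-axis deg -14.9
blue px (604, 370) world [510.4 -75. ] size [37.7 53.5] long-axis deg 31.4
green px (472, 310) world [575.6   3.9] size [12.3 27.9] long-axis deg 80.4
green px (620, 186) world [625.9 -83.9] size [20.5 42.8] long-axis deg -3.5
```

View pics/w2.png

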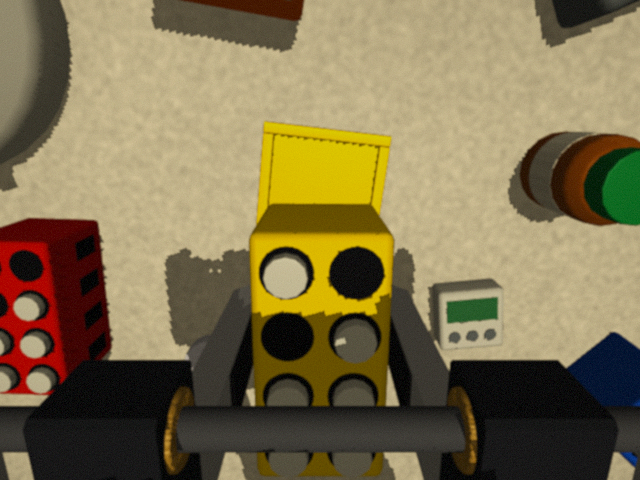

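Run:
```python
from h import *
i=camera_info("wrist")
z=read_state()["eef_pos"][2]-19+60
f=ray(i,[[252,237],[393,237],[255,475],[387,473]],z); print("rack top corners",f.round(1),"centre",f.mean(0),"w",np.linalg.norm(f[0]-f[1]),"len",np.linalg.norm(f[1]-f[3]))
d=ray(i,[[265,122],[390,135]],8); a=np.array([.933,-.36])
print("dock far corners",d.round(1),np.linalg.norm(d[0]-d[1]),"centre",(d.mean(0)-66*a).round(1))
```

```text
rack top corners [[670.   93.2]
 [657.7  47.4]
 [575.9 121.9]
 [563.4  70.8]] centre [616.74530155  83.32325462] w 47.501712908189745 len 97.15784303349626
dock far corners [[708.5  96.2]
 [680.   21.6]] 79.84726733953585 centre [632.6  82.7]
```

Request:
drive_tool --motion '[0, 0, 0, 0.11, 7, -2, 10, 0, 7, -2, 20, 0, 0, 0, 20, 0, 0, 0, 10, 0, 0, 0, 0, 0]'

```text
clock: 5.67
eef_pos: [639.4, 80.6, 42.9]
eef_rot: [-3.135, -0.004, -0.365]
wrist_force: [0.4, 0.3, -1.5]
finger_gap: 50.0
```

```bash
python3 -c "
from h import *
go(639.9,81,23,-21.1)"
```

```text
t 5.67 pos [639.4  80.6  42.9] yaw -20.9 rp [-3.1349 -0.0039] gap 50.0 -> tool shift [ 0.3 -0.5 19.9] turn 0.003
```

Request:
drive_tool --motion '[0, 0, 9, 0, 0, 0, 7, 0, 0, 0, 3, 0, 0, 0, 1, 0]'

```text
clock: 6.0
eef_pos: [639.7, 80.9, 22.7]
eef_rot: [-3.135, -0.005, -0.361]
wrist_force: [-8.7, 1.3, 13.3]
finger_gap: 49.9
```

Request:
drive_tool --motion '[0, 0, 0, 0, 0, 0, 0, 0, 0, 0, 0, 0, 0, 0, 0, 0, 0, 0, 0, 0]' --jaw 0.15

```text
clock: 6.42
eef_pos: [641.2, 81.0, 25.4]
eef_rot: [-3.133, -0.009, -0.36]
wrist_force: [-1.1, 0.9, 0.9]
finger_gap: 78.4
```

Request:
drive_tool --motion '[0, 0, -25, 0, 0, 0, -35, 0, 0, 0, -35, 0, 0, 0, -30, 0, 0, 0, -10, 0, 0, 0, 0, 0]' --jaw 0

```text
clock: 6.92
eef_pos: [638.7, 80.1, 164.6]
eef_rot: [-3.134, -0.006, -0.36]
wrist_force: [-0.1, -0.2, 0.2]
finger_gap: 93.7
```

Run:
```python
from h import *
go(632.6,265.5,150,-16.2)
i=camera_info("wrist");im=camera("wrist")
blobs(im,i,63,400)
cv2.imwrite("pics/w3.png",im[:,:,::-1])
```

```text
t 6.92 pos [638.7  80.1 164.6] yaw -20.6 rp [-3.134  -0.0061] gap 93.7 -> tool shift [ -71.1 -171.3   15.5] turn -0.077
red px (202, 466) world [496.2 235.6] size [26.3 98.5] long-axis deg 69.7
red px (97, 314) world [638.9 248.4] size [ 74.1 111.3] long-axis deg -16.3
yellow px (321, 230) world [641.9  79.8] size [ 69.2 120.6] long-axis deg -21.0
blue px (590, 327) world [497.7 -79.3] size [50.7 72.5] long-axis deg 37.2
green px (458, 282) world [575.5   1.8] size [11.7 27.3] long-axis deg 79.9
green px (573, 169) world [625.7 -89.1] size [38.6 39.5] long-axis deg 69.4
```

View pics/w3.png

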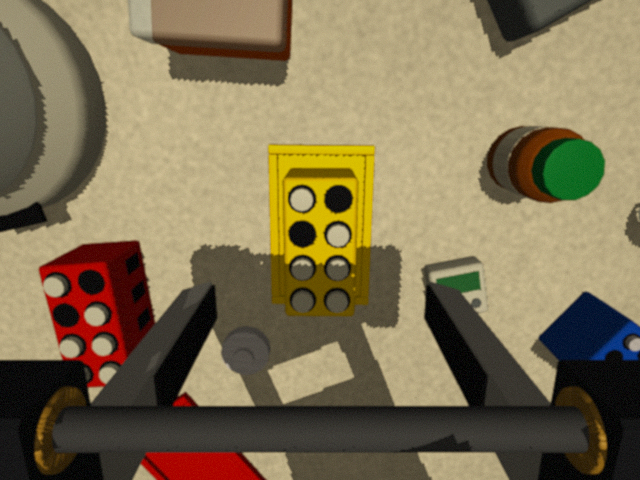

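Request:
drive_tool --motion '[-14, -34, 0, 0, -14, -34, 0, 0, -14, -34, 0, 0, -14, -34, 0, 0, -12, -30, 10, 0, 0, 0, 10, -0.075, 0, 0, 0, 0]'

```text
clock: 7.55
eef_pos: [629.6, 265.0, 127.8]
eef_rot: [3.139, 0.008, -0.287]
wrist_force: [-0.8, -0.9, -0.3]
finger_gap: 94.2
```

Run:
```python
from h import *
go(632.6,265.5,16,-16.2)
i=camera_info("wrist");im=camera("wrist")
blobs(im,i,60,400)
cv2.imwrite("pics/w4.png",im[:,:,::-1])
i=camera_info("top");im=camera("top")
print("top");blobs(im,i,60,400)
cv2.imwrite("pics/t4.png",cv2.resize(im[90:330,120:440,::-1],None,fx=2.4,fy=2.4,interpolation=cv2.INTER_CUBIC))
```

```text
t 7.55 pos [629.6 265.  127.8] yaw -16.4 rp [3.1394 0.0076] gap 94.2 -> tool shift [  3.6  -1.6 111.8] turn -0.004
red px (385, 466) world [464.5 266.1] size [23.6 82.9] long-axis deg 73.4
red px (345, 374) world [528.1 278.3] size [57.1 68.9] long-axis deg -75.3
red px (317, 236) world [637.5 264.2] size [ 49.7 103.5] long-axis deg -16.5
yellow px (566, 147) world [643.1 102.4] size [ 90.4 109.5] long-axis deg -21.1
top
red px (176, 251) world [459. 239.] size [ 36.2 124.2] long-axis deg 17.5
red px (162, 171) world [605.6 265.9] size [53.5 62.6] long-axis deg 70.2
yellow px (444, 341) world [ 298.  -218.4] size [ 77.  122.9] long-axis deg -29.3
yellow px (269, 159) world [618.8  79.7] size [ 76.3 123.8] long-axis deg -21.2
blue px (370, 246) world [462.4 -94.5] size [54.6 57.3] long-axis deg -58.7
blue px (459, 159) world [ 612.6 -253.9] size [82.2 83. ] long-axis deg -12.6
green px (457, 244) world [ 462.8 -246. ] size [69.4 69.7] long-axis deg -1.9
```

View pics/w4.png

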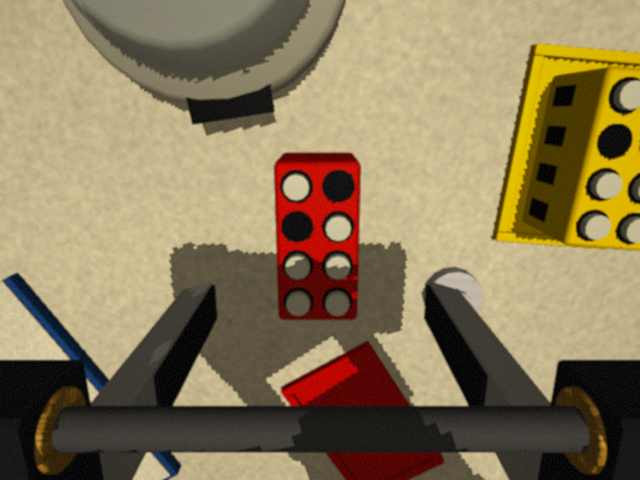

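Red rack is centred between the fingers (317,236), with the weight well clear, so I'm descending.

Request:
drive_tool --motion '[4, -1, 25, 0, 0, 0, 30, 0, 0, 0, 28, 0, 0, 0, 18, 0, 0, 0, 8, 0, 0, 0, 3, 0]'

```text
clock: 8.15
eef_pos: [637.4, 257.7, 16.9]
eef_rot: [-3.14, 0.001, -0.314]
wrist_force: [-0.0, 0.2, 0.3]
finger_gap: 93.7
```

Request:
drive_tool --motion '[0, 0, 2, 0, 0, 0, 1, 0, 0, 0, 1, 0, 0, 0, 1, 0, 0, 0, 1, 0, 0, 0, 1, 0, 0, 0, 1, 0, 0, 0, 0, 0]' --jaw 1

```text
clock: 8.82
eef_pos: [640.9, 257.5, 14.9]
eef_rot: [-3.134, -0.006, -0.318]
wrist_force: [0.8, 0.5, -1.9]
finger_gap: 49.8
```

```bash
python3 -c "
from h import *
go(634.5,265,17,-16.2)"
```

```text
t 8.82 pos [640.9 257.5  14.9] yaw -18.2 rp [-3.1336 -0.0061] gap 49.8 -> tool shift [-8.4 -5.2 -2.1] turn -0.035
```

Request:
drive_tool --motion '[0, 0, -30, 0, 0, 0, -35, 0, 0, 0, -35, 0, -34, 6, 0, 0, -34, 6, 0, 0, -34, 6, 0, 0, -34, 6, 0, 0, -34, 6, 0, 0]'

```text
clock: 9.48
eef_pos: [466.3, 279.4, 115.9]
eef_rot: [-3.136, -0.005, -0.323]
wrist_force: [0.5, 0.5, -1.3]
finger_gap: 50.1
```

Request:
drive_tool --motion '[0, 0, 0, -0.115, 0, 0, 0, -0.115, 0, 0, 0, -0.115, 0, 0, 0, -0.115, 0, 0, 0, -0.115, 0, 0, 0, 0]'

```text
clock: 9.98
eef_pos: [457.6, 279.9, 115.7]
eef_rot: [-3.141, -0.002, 0.282]
wrist_force: [-0.5, 0.0, -2.3]
finger_gap: 49.8
```

Run:
```python
from h import *
go(463.8,280.8,60,15)
i=camera_info("wrist");im=camera("wrist")
cv2.imwrite("pics/w5.png",im[:,:,::-1])
```

```text
t 9.98 pos [457.6 279.9 115.7] yaw 16.2 rp [-3.1412e+00 -2.1000e-03] gap 49.8 -> tool shift [ 6.1  0.8 55.7] turn 0.021
```

View pics/w5.png

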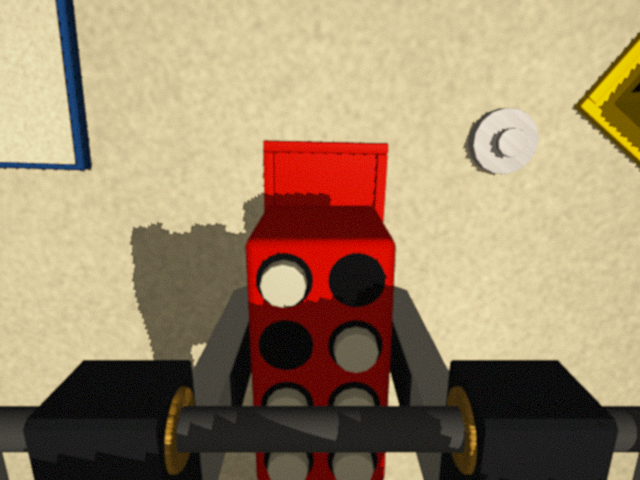

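Run:
```python
from h import *
i=camera_info("wrist");a=np.array([np.cos(.282),np.sin(.282)]);b=np.array([.966,.259])
f=ray(i,[[248,243],[394,243]],160.8);d=ray(i,[[264,142],[387,143]],8)
print(np.linalg.norm(f[0]-f[1]),np.linalg.norm(d[0]-d[1]),"rack",f.mean(0)-50*a,"dock",d.mean(0)-66*b)
```

```text
47.86153116443284 80.32948914850748 rack [448.55090077 276.74521462] dock [456.09366733 276.71230139]
```

Request:
drive_tool --motion '[7, 1, 20, 0.02, 0, 0, 25, 0, 0, 0, 20, 0, 0, 0, 10, 0, 0, 0, 0, 0]'

```text
clock: 10.45
eef_pos: [465.7, 280.9, 38.9]
eef_rot: [-3.141, -0.004, 0.232]
wrist_force: [0.1, -0.5, -1.0]
finger_gap: 50.2
```

```bash
python3 -c "
from h import *
go(464.7,280.3,18.5,15)"
```

```text
t 10.45 pos [465.7 280.9  38.9] yaw 13.3 rp [-3.1409 -0.0042] gap 50.2 -> tool shift [-1.2  0.4 20.4] turn -0.03
```

Request:
drive_tool --motion '[-1, 0, 9, -0.03, 0, 0, 7, 0, 0, 0, 3, 0, 0, 0, 1, 0, 0, 0, 1, 0]'

```text
clock: 10.87
eef_pos: [466.1, 281.3, 19.9]
eef_rot: [-3.141, -0.007, 0.253]
wrist_force: [-0.4, -0.1, -2.0]
finger_gap: 50.0
```

Request:
drive_tool --motion '[0, 0, 2, 0, 0, 0, 1, 0]'

```text
clock: 11.03
eef_pos: [466.7, 281.6, 17.8]
eef_rot: [-3.14, -0.008, 0.252]
wrist_force: [-0.2, -0.1, -1.4]
finger_gap: 49.8
```

Request:
drive_tool --motion '[0, 0, 0, 0, 0, 0, 0, 0, 0, 0, 0, 0, 0, 0, 0, 0]' --jaw 0.15

```text
clock: 11.37
eef_pos: [467.3, 282.0, 18.9]
eef_rot: [-3.14, -0.01, 0.251]
wrist_force: [0.0, -0.2, -0.5]
finger_gap: 72.9
```

Request:
drive_tool --motion '[0, 0, -25, 0, 0, 0, -35, 0, 0, 0, -35, 0, 0, 0, -30, 0, 0, 0, -10, 0, 0, 0, 0, 0]' --jaw 0

```text
clock: 11.87
eef_pos: [465.1, 280.9, 159.3]
eef_rot: [-3.14, -0.007, 0.251]
wrist_force: [0.4, -0.1, 0.9]
finger_gap: 94.0
```

```bash
python3 -c "
from h import *
go(462.7,-95.1,150,31.7)
i=camera_info('wrist');im=camera('wrist');blobs(im,i,63,400)
cv2.imwrite('pics/w6.png',im[:,:,::-1])"
```

```text
t 11.87 pos [465.1 280.9 159.3] yaw 14.4 rp [-3.1404 -0.0075] gap 94.0 -> tool shift [-95.7 363.6   8.2] turn -0.302
red px (322, 233) world [468.1 280.5] size [ 68.4 115.9] long-axis deg 14.8
yellow px (588, 88) world [603.4 125.8] size [70.8 80.9] long-axis deg -21.0
```

Request:
drive_tool --motion '[-10, 39, 0, 0, -10, 39, 0, 0, -10, 39, 0, 0, -10, 39, 0, 0, -10, 39, 0, 0, -10, 39, 0, 0, -10, 39, 0, 0, -10, 39, 0, 0]'

```text
clock: 12.58
eef_pos: [460.4, -46.8, 147.1]
eef_rot: [-3.137, 0.005, 0.262]
wrist_force: [1.5, 0.3, -0.1]
finger_gap: 94.1
```

Request:
drive_tool --motion '[-8, 25, 0, 0, 0, 0, 0, -0.1, 0, 0, 0, -0.1, 0, 0, 10, -0.1, 0, 0, 0, 0]'

```text
clock: 13.0
eef_pos: [455.1, -82.1, 129.6]
eef_rot: [-3.13, 0.01, 0.564]
wrist_force: [-0.6, -0.2, -0.8]
finger_gap: 94.0
```

```bash
python3 -c "
from h import *
go(462.7,-95.1,16,31.7)
i=camera_info('wrist');im=camera('wrist');blobs(im,i,60,400)
cv2.imwrite('pics/w7.png',im[:,:,::-1])
i=camera_info('top');im=camera('top')
cv2.imwrite('pics/t7.png',cv2.resize(im[90:330,120:440,::-1],None,fx=2.4,fy=2.4,interpolation=cv2.INTER_CUBIC))"
```

```text
t 13.0 pos [455.1 -82.1 129.6] yaw 32.3 rp [-3.1297  0.0103] gap 94.0 -> tool shift [  0.6  16.4 113.4] turn 0.011
yellow px (369, 465) world [ 338.1 -196.8] size [ 24.8 126.7] long-axis deg -57.0
blue px (353, 244) world [468.5 -95.2] size [56.4 65.4] long-axis deg 31.8
blue px (617, 176) world [ 582.4 -202.6] size [25.  53.9] long-axis deg 44.2
green px (532, 335) world [ 485.9 -228.1] size [47.7 68.2] long-axis deg 72.5
```

View pics/w7.png

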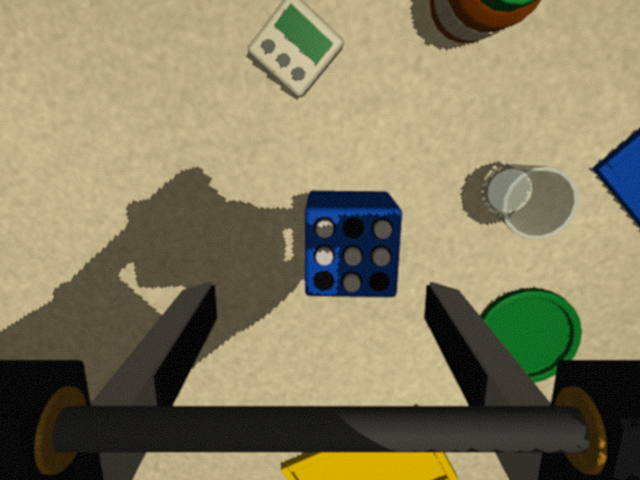

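View pics/t7.png

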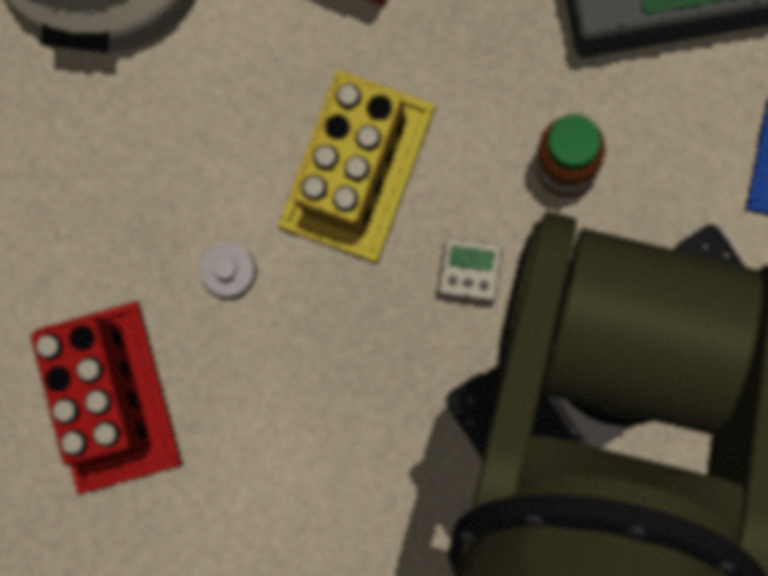

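Both racks are in their docks; the offset towards the picture's left is height parallax. The block is right of centre at (353,244), so I shift 16 mm along +y and descend. The beaker (515,200) is clear of the right finger.

Request:
drive_tool --motion '[0, 16, 20, 0.01, 0, 0, 30, 0, 0, 0, 30, 0, 0, 0, 18, 0, 0, 0, 8, 0, 0, 0, 4, 0]'

```text
clock: 13.6
eef_pos: [465.7, -94.7, 19.2]
eef_rot: [-3.135, 0.005, 0.528]
wrist_force: [-0.6, 0.0, -0.7]
finger_gap: 94.0
```

Request:
drive_tool --motion '[0, 0, 2, 0, 0, 0, 1, 0, 0, 0, 1, 0, 0, 0, 1, 0, 0, 0, 1, 0, 0, 0, 1, 0, 0, 0, 0, 0]' --jaw 1 --grip_force 35

```text
clock: 14.18
eef_pos: [468.1, -94.9, 15.7]
eef_rot: [-3.14, 0.001, 0.525]
wrist_force: [0.0, -0.5, -2.9]
finger_gap: 58.0
```

```bash
python3 -c "
from h import *
go(464,-96,17,31.7)"
```

```text
t 14.18 pos [468.1 -94.9  15.7] yaw 30.1 rp [-3.1401e+00  1.2000e-03] gap 58.0 -> tool shift [-4.1 -1.1 -1.3] turn -0.029
```

Request:
drive_tool --motion '[0, 0, -30, 0, 0, 0, -40, 0, 0, 0, -40, 0, 8, 38, 0, 0, 8, 38, 0, 0, 8, 38, 0, 0, 8, 38, 0, 0, 8, 38, 0, 0]'

```text
clock: 14.85
eef_pos: [598.8, -239.9, 134.2]
eef_rot: [3.142, -0.0, 0.53]
wrist_force: [0.9, 0.8, -2.3]
finger_gap: 58.1
```

Request:
drive_tool --motion '[8, 35, 0, 0, 0, 0, 0, 0.124, 0, 0, 0, 0.124, 0, 0, 0, 0.124, 0, 0, 0, 0.124, 0, 0, 0, 0.124, 0, 0, 0, 0.12, 0, 0, 0, 0]'

```text
clock: 15.52
eef_pos: [624.9, -273.4, 124.7]
eef_rot: [-3.139, 0.011, -0.231]
wrist_force: [0.1, -0.4, -2.5]
finger_gap: 57.7
```

Run:
```python
from h import *
go(629.2,-270,60,-12.6)
i=camera_info("wrist");im=camera("wrist")
cv2.imwrite("pics/w8.png",im[:,:,::-1])
```

```text
t 15.52 pos [ 624.9 -273.4  124.7] yaw -13.2 rp [-3.1388  0.0106] gap 57.7 -> tool shift [ 4.1 -4.1 64.7] turn -0.011
```

View pics/w8.png

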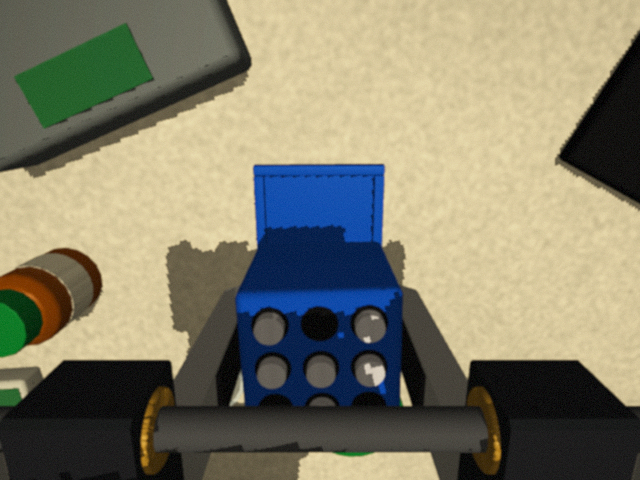

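Run:
```python
from h import *
i=camera_info("wrist");a=np.array([np.cos(-.231),np.sin(-.231)]);b=np.array([.976,-.218])
f=ray(i,[[238,292],[402,292]],124.7-15.7+60);d=ray(i,[[254,165],[384,165]],8)
r=f.mean(0)-29*a;k=d.mean(0)-45*b
print(np.linalg.norm(f[0]-f[1]),np.linalg.norm(d[0]-d[1]),"block",r,"dock",k,"go by",k-r)
```

```text
55.74865275036831 88.58940307907832 block [ 619.43383064 -271.82890062] dock [ 626.7035329  -272.79903015] go by [ 7.26970226 -0.97012953]
```

Request:
drive_tool --motion '[5, -2, 20, 0, 0, 0, 30, 0, 0, 0, 25, 0, 0, 0, 10, 0, 0, 0, 0, 0]'

```text
clock: 15.98
eef_pos: [630.0, -272.1, 37.7]
eef_rot: [-3.139, 0.009, -0.2]
wrist_force: [0.0, -0.2, -2.5]
finger_gap: 57.9
```

```bash
python3 -c "
from h import *
go(630.4,-272.3,19,-12.6)"
```

```text
t 15.98 pos [ 630.  -272.1   37.7] yaw -11.5 rp [-3.1389  0.0086] gap 57.9 -> tool shift [ 0.6  0.1 18.7] turn 0.02
```

Request:
drive_tool --motion '[0, 0, 9, 0.02, 0, 0, 6, 0, 0, 0, 3, 0, 0, 0, 1, 0, 0, 0, 1, 0]'

```text
clock: 16.4
eef_pos: [631.3, -272.8, 20.0]
eef_rot: [-3.14, 0.004, -0.217]
wrist_force: [0.0, 0.5, -3.2]
finger_gap: 58.2
```

Request:
drive_tool --motion '[0, 0, 2, 0, 0, 0, 1, 0]'

```text
clock: 16.57
eef_pos: [631.9, -273.1, 18.6]
eef_rot: [-3.141, 0.002, -0.217]
wrist_force: [-6.2, 2.2, 6.5]
finger_gap: 58.2
```

Request:
drive_tool --motion '[0, 0, 0, 0, 0, 0, 0, 0, 0, 0, 0, 0, 0, 0, 0, 0]' --jaw 0.1

```text
clock: 16.9
eef_pos: [633.1, -273.7, 20.7]
eef_rot: [-3.142, -0.002, -0.216]
wrist_force: [-0.2, 0.8, -0.4]
finger_gap: 81.2
```

Request:
drive_tool --motion '[0, 0, -25, 0, 0, 0, -35, 0, 0, 0, -35, 0, 0, 0, -35, 0, 0, 0, -15, 0, 0, 0, 0, 0]' --jaw 0

```text
clock: 17.4
eef_pos: [632.1, -273.3, 170.5]
eef_rot: [-3.141, 0.001, -0.217]
wrist_force: [-0.1, 0.9, 0.4]
finger_gap: 93.7
```

```bash
python3 -c "
from h import *
go(628.6,-77.5,160,0)
i=camera_info('wrist');im=camera('wrist')
print(ray(camera_info('top'),[359.3,149],80))
cv2.imwrite('pics/w9.png',im[:,:,::-1])"
```

```text
t 17.4 pos [ 632.1 -273.3  170.5] yaw -12.4 rp [-3.1408e+00  1.4000e-03] gap 93.7 -> tool shift [ -45.5 -190.5   10.7] turn -0.217
[[627.6549906  -78.81512368]]
```

View pics/w9.png

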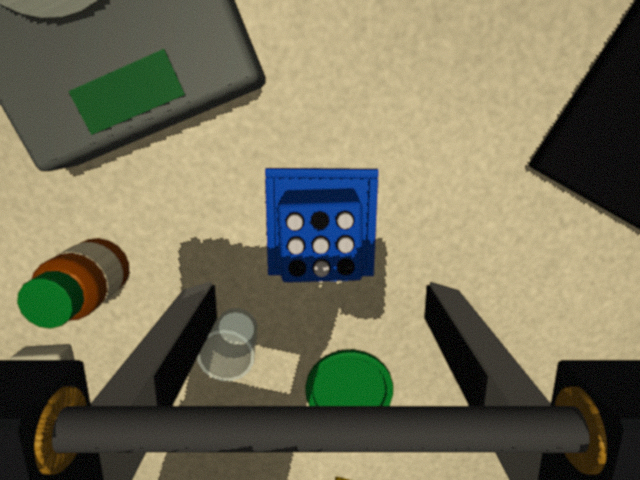

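Block sits within its dock, and the timer and beaker are undisturbed. On to the bottle.

Request:
drive_tool --motion '[-9, -37, 0, 0, -9, -37, 0, 0, -9, -37, 0, 0, -9, -37, 0, 0, -8, -32, 5, 0, 0, 0, 5, -0.11, 0, 0, 5, -0.105, 0, 0, 0, 0]'

```text
clock: 18.12
eef_pos: [622.1, -79.2, 138.4]
eef_rot: [-3.136, 0.018, 0.002]
wrist_force: [-0.6, 0.0, -0.4]
finger_gap: 94.0
```

```bash
python3 -c "
from h import *
go(628,-78.5,16,0)
i=camera_info('wrist');im=camera('wrist');blobs(im,i,80,400)
cv2.imwrite('pics/w10.png',im[:,:,::-1])"
```

```text
t 18.12 pos [622.1 -79.2 138.4] yaw 0.1 rp [-3.1363  0.0178] gap 94.0 -> tool shift [  8.   -0.  122.3] turn 0.002
yellow px (92, 206) world [644.2  53.8] size [ 76.4 120.1] long-axis deg -21.1
blue px (572, 216) world [ 644.1 -233.6] size [68.2 84.7] long-axis deg 77.2
green px (539, 380) world [ 543.  -224.1] size [19.4 35.3] long-axis deg 39.9
green px (230, 316) world [584.1 -23.6] size [11.8 17.3] long-axis deg 80.6
green px (324, 240) world [631.6 -80.3] size [37.3 37.7] long-axis deg 31.1
green px (526, 22) world [ 746.7 -181.5] size [19.9 22.1] long-axis deg -87.9
```

View pics/w10.png

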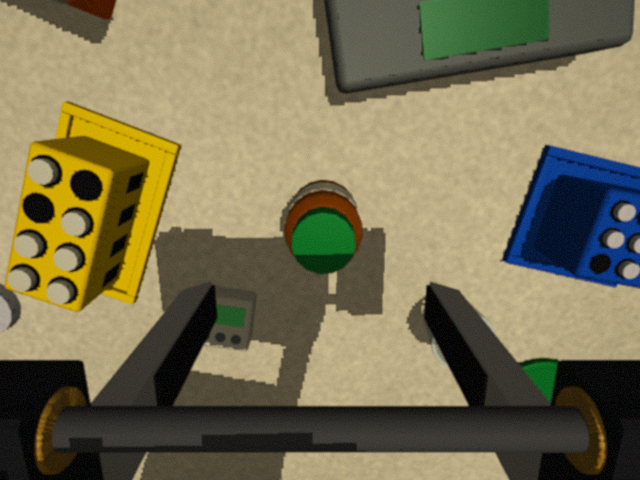

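Bottle cap at (324,240) is centred laterally, about 8 mm ahead. I descend part way, then correct x.

Request:
drive_tool --motion '[7, 0, 20, 0, 0, 0, 30, 0, 0, 0, 25, 0, 0, 0, 12, 0, 0, 0, 0, 0]'

```text
clock: 18.58
eef_pos: [627.5, -81.5, 46.6]
eef_rot: [-3.137, 0.018, -0.025]
wrist_force: [-0.4, 0.2, 0.1]
finger_gap: 94.0
```

```bash
python3 -c "
from h import *
go(630,-79.5,16,0)"
```

```text
t 18.58 pos [627.5 -81.5  46.6] yaw -1.4 rp [-3.1369  0.0184] gap 94.0 -> tool shift [ 3.  -1.9 30.6] turn -0.025
```

Request:
drive_tool --motion '[1, -2, 14, 0, 0, 0, 10, 0, 0, 0, 4, 0, 0, 0, 2, 0]'

```text
clock: 18.92
eef_pos: [629.2, -80.3, 16.3]
eef_rot: [-3.137, 0.016, -0.03]
wrist_force: [0.1, -0.7, -0.3]
finger_gap: 93.7
```

Request:
drive_tool --motion '[0, 0, 1, 0, 0, 0, 1, 0, 0, 0, 1, 0, 0, 0, 1, 0, 0, 0, 1, 0, 0, 0, 0, 0, 0, 0, 0, 0, 0, 0, 0, 0]' --jaw 1 --grip_force 25

```text
clock: 19.58
eef_pos: [630.5, -80.5, 13.4]
eef_rot: [-3.138, 0.012, -0.031]
wrist_force: [0.1, -0.8, -0.9]
finger_gap: 49.4
```

```bash
python3 -c "
from h import *
go(466.1,-259.8,140,0)
i=camera_info('top')
im=camera('top');hsv=cv2.cvtColor(im,cv2.COLOR_RGB2HSV);m=((hsv[...,0]>50)&(hsv[...,0]<85)&(hsv[...,1]>90)).astype('uint8')
c=max(cv2.findContours(m,0,2)[0],key=cv2.contourArea);print(cv2.minEnclosingCircle(c));w=ray(i,c[:,0],8).astype(np.float32);print('green dock',cv2.minEnclosingCircle(w))"
```

```text
t 19.58 pos [630.5 -80.5  13.4] yaw -1.8 rp [-3.1381  0.0118] gap 49.4 -> tool shift [-160.3  183.9 -125.4] turn -0.031
((457.0, 244.0), 21.58713150024414)
green dock ((466.0246276855469, -260.6458740234375), 39.66891098022461)
```

Request:
drive_tool --motion '[0, 0, -30, 0, 0, 0, -40, 0, 0, 0, -40, 0, -27, 31, 0, 0, -27, 31, 0, 0, -27, 31, 0, 0, -27, 31, 0, 0, -27, 31, 0, 0]'

```text
clock: 20.3
eef_pos: [490.7, -230.5, 128.5]
eef_rot: [-3.139, 0.013, -0.021]
wrist_force: [1.5, -1.6, -1.2]
finger_gap: 49.3
```

Request:
drive_tool --motion '[-10, 15, 0, 0, 0, 0, 0, 0]'

```text
clock: 20.47
eef_pos: [475.4, -250.1, 129.0]
eef_rot: [-3.139, 0.014, -0.026]
wrist_force: [0.5, -0.2, -0.8]
finger_gap: 49.7
```

```bash
python3 -c "
from h import *
go(466,-260.5,60,0)
i=camera_info('wrist');im=camera('wrist');blobs(im,i,read_state()['eef_pos'][2]-13.4+80,400);print('z8');blobs(im,i,8,400)
cv2.imwrite('pics/w11.png',im[:,:,::-1])"
```

```text
t 20.47 pos [ 475.4 -250.1  129. ] yaw -1.5 rp [-3.1394  0.0136] gap 49.7 -> tool shift [-8.2 10.8 69.1] turn -0.026
yellow px (293, 465) world [ 448.  -240.4] size [11.3 39.8] long-axis deg 88.6
blue px (345, 41) world [ 576.9 -258.3] size [18.7 33.6] long-axis deg 77.4
green px (321, 361) world [ 485.9 -250.4] size [30.1 37.1] long-axis deg 88.6
green px (340, 232) world [ 527.7 -258. ] size [23.1 29.9] long-axis deg 69.5
z8
yellow px (293, 465) world [ 264.4 -220.4] size [ 30.  105.9] long-axis deg 88.6
blue px (345, 41) world [ 607.1 -268.1] size [49.6 89.3] long-axis deg 77.4
green px (321, 361) world [ 365.2 -247.2] size [80.  98.8] long-axis deg 88.6
green px (340, 232) world [ 476.3 -267.2] size [61.3 79.5] long-axis deg 69.5
```

View pics/w11.png

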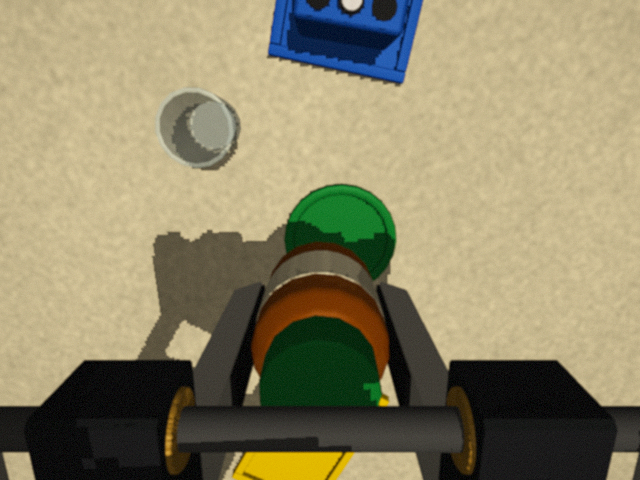

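```bash
python3 -c "
from h import *
i=camera_info('wrist');z=129-13.4
print('cap far, cap left/right',ray(i,[[320,316],[260,388],[382,388]],z+80));print('shoulder: body far, left,right',ray(i,[[321,275],[253,345],[389,345]],z+56));print('bottom far',ray(i,[[321,242]],z));print('dock far,l,r',ray(i,[[341,184],[285,234],[396,234]],8))"
```

```text
cap far, cap left/right [[ 502.11849343 -249.72693208]
 [ 478.31479349 -230.80071403]
 [ 477.40408555 -268.01673185]]
shoulder: body far, left,right [[ 505.31128336 -250.10687832]
 [ 479.0704698  -225.10425363]
 [ 477.87151737 -273.76353162]]
bottom far [[ 499.7055625  -249.99451282]]
dock far,l,r [[ 508.51284708 -264.26771705]
 [ 473.09632588 -223.2968962 ]
 [ 471.08478282 -303.66577533]]
```

Request:
drive_tool --motion '[-10, 11, 20, 0, 0, 0, 30, 0, 0, 0, 25, 0, 0, 0, 12, 0, 0, 0, 0, 0]'

```text
clock: 20.93
eef_pos: [468.6, -257.1, 40.1]
eef_rot: [-3.141, 0.009, -0.024]
wrist_force: [-1.0, 0.5, -1.1]
finger_gap: 49.8
```

```bash
python3 -c "
from h import *
go(463.6,-262,17,0)"
```

```text
t 20.93 pos [ 468.6 -257.1   40.1] yaw -1.4 rp [-3.1407  0.0092] gap 49.8 -> tool shift [-4.6  5.1 23.2] turn -0.024
```

Request:
drive_tool --motion '[-5, 5, 8, 0, -1, 0, 8, 0, -1, 0, 3, 0, 0, 0, 2, 0, 0, 0, 1, 0]'

```text
clock: 21.35
eef_pos: [463.1, -260.8, 18.0]
eef_rot: [-3.141, 0.007, -0.021]
wrist_force: [0.4, 0.3, -1.7]
finger_gap: 49.7
```

```bash
python3 -c "
from h import *
go(463.6,-262,16,0)"
```

```text
t 21.35 pos [ 463.1 -260.8   18. ] yaw -1.2 rp [-3.1414  0.0073] gap 49.7 -> tool shift [0.5 1.2 2. ] turn -0.021
```

Request:
drive_tool --motion '[0, 1, 2, 0, 0, 0, 2, 0]'

```text
clock: 21.52
eef_pos: [463.9, -262.0, 16.1]
eef_rot: [3.141, 0.006, -0.021]
wrist_force: [-13.5, 10.7, 38.6]
finger_gap: 49.4
```

Request:
drive_tool --motion '[0, 0, 0, 0, 0, 0, 0, 0, 0, 0, 0, 0, 0, 0, 0, 0]' --jaw 0.15

```text
clock: 21.85
eef_pos: [465.2, -262.9, 18.3]
eef_rot: [3.139, 0.002, -0.021]
wrist_force: [0.2, 0.9, -0.2]
finger_gap: 73.0
```

Request:
drive_tool --motion '[0, 0, -25, 0, 0, 0, -40, 0, 0, 0, -40, 0, 0, 0, -40, 0, 0, 0, -40, 0, -40, 0, 0, 0, -40, 0, 0, 0, 0, 0, 0, 0]' --jaw 0

```text
clock: 22.52
eef_pos: [384.7, -261.3, 213.9]
eef_rot: [3.136, -0.0, -0.019]
wrist_force: [1.1, 0.8, 0.5]
finger_gap: 94.2
```

Run:
```python
from h import *
print(read_state()["clock"],read_state()["wrist_force"].round(1))
im=camera("top");i=camera_info("top")
a=cv2.resize(im[100:300,130:510,::-1],(800,421),interpolation=cv2.INTER_CUBIC)
cv2.imwrite("pics/t12.png",a)
cv2.imwrite("pics/w12.png",camera("wrist")[:,:,::-1])
```

```text
22.5167 [1.1 0.8 0.5]
```

View pics/w12.png

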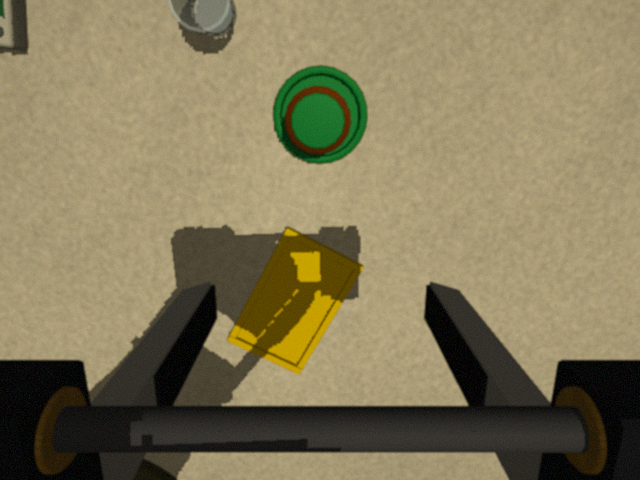

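View pics/t12.png

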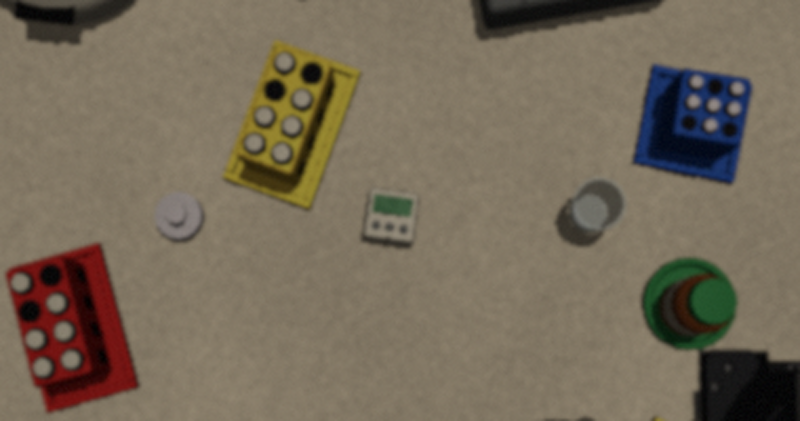

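Run:
```python
from h import *
i=camera_info("top")
for n,p,z,d,ang in(("red",(46.2,321.2),69,(456,277.7),15),("yellow",(282.5,107.8),69,(632.2,84),-21.1),("blue",(713,104),68,(626,-271),-12.6),("bottle",(714,300),83,(466.5,-261.5),0)):
    w=ray(i,[p[0]/2.105+130,p[1]/2.105+100],z)[0];e=w-d;a=np.radians(ang)
    print(n,w.round(1),"offset in dock axes",np.round([e@[np.cos(a),np.sin(a)],e@[-np.sin(a),np.cos(a)]],1))
```

```text
red [457.5 280. ] offset in dock axes [2.1 1.8]
yellow [629.9  85.3] offset in dock axes [-2.6  0.4]
blue [ 626.5 -269.8] offset in dock axes [0.2 1.2]
bottle [ 463.4 -260.1] offset in dock axes [-3.1  1.4]
```

All four are within about 3 mm of their dock centres (the margin is 9 mm), and the robot is clear. Handing in.

```bash
python3 -c "
from cell import *
print(sign_off())"
```

```text
the job is handed in; nothing more can be done
None
```

All four items were placed in their docks, let go, and the job was handed in at about 22.6 s. The yellow rack went in the left-hand yellow dock.

- **Position:** in the last top-camera check each item was within about 3.5 mm of its dock centre, inside the 9 mm margin on every side. The top and wrist pictures showed all four standing upright inside their rims. I did not take a separate close look for flatness.
- **Bystanders:** the timer, beaker and balance weight looked unmoved in the last pictures. I judged this by eye and did not measure it.
- **Robot:** the open gripper was well clear of everything, with about 1 N at the wrist.
- **Forces:** the highest wrist force I read was about 42 N, when the bottle was set down. That is below the 120 N wrist limit. Contact on the arm or gripper body has a separate 40 N limit, which I could not measure.
- **Disagreements:** the top and wrist cameras differed by 2–4 mm, so I used averages. The tool drifted a few millimetres and up to about 1.4° of tilt while holding still. I corrected the position drift; the tilt could not be corrected, but the items still stood upright once released.
- **Picture budget:** I viewed 15 pictures, one over the 14 allowed.

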